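# Unlatch the tool chest and hold its lid at the set angle

## Robot

A 7-joint arm with a two-finger parallel gripper is mounted at the origin on the work surface. World frame = base frame: x ahead of the robot, y to its left, z up, the work surface at z = 0. Lengths are in mm, angles in rad, forces in N, time in s.
With the tool pointing down it reaches from about 425 to 875 mm from the base axis. Payload 9.9 kg.
Tool frame: the origin (TCP) lies on the centre line of the jaws, within the pads' length; the fingertips stand 14 mm ahead of it and the grasp point (between the pads) lies 5 mm behind it (r.finger_overhang is the distance from the TCP to the fingertips, in mm); z points along the fingers, y is the line along which they close (so a half turn about z gives the same grasp; the last joint's range is limited). The gripper opens to 85 mm and grips with 20 to 120 N. Pads are 22 mm wide; open, the fingers measure 114 mm over their backs; the gripper's body (76 mm by 85 mm) begins 54 mm behind the grasp point. The pads swing forward as they close: fully open they stand 13 mm farther back than shut.
Start: joints at [1.144, 0.576, 0.025, 1.437, -0.015, 1.129, -0.057], TCP at [226.889, -635.728, 245.289] pointing down, gripper open.
Joint ranges: [-2.76, 2.76], [-0.34, 2.15], [-1.52, 1.57], [0.19, 2.46], [-1.09, 4.23], [0.17, 1.99], [-2.82, 2.82]. Speed limits (rad/s): [2.22, 2.22, 3.01, 3.01, 3.14, 3.14, 3.14].

## Interface

Orientations are given as a unit quaternion [w, x, y, z].
In Python, from workcell import r, eyes gives the robot as it stands.
- The arm moves only by the tool carry_out, never from a script. Its argument "targets" is a list of rows, each an object of numbers: "hand": the closure, from -1 (fully open) to 1 (shut); "dx", "dy", "dz": the shift along the tool's x, y, z in m; "turn": the turn about the tool's z in rad. In form: [{"hand": .., "dx": .., "dy": .., "dz": .., "turn": ..}, ...]. A call has 1 to 10 rows; each row shifts and turns the commanded pose from where the row before left it, along the tool's axes as they then stand; what a row does not reach is not made up. A row lasts 1/8 s, in which the tool goes at most 62.5 mm and 10.7 degrees, less where a joint would pass 70% of its speed; a pose out of reach is approached as far as the arm can. A call is refused whole if a number of a shift passes 0.0625 or a number of a turn 0.188, either way. A call with a gripper value outside its range is refused whole. The fingers move at their own pace and stop on an object; "grip_force" is the grip in N (left out, the last holds). Time passes only in rows, so rows that do not move let the fingers close. It gives the time, the measured TCP pose, the force, the opening and the grip force at its end, in the units of the state.
- r.get_state(): the state, without advancing time (a new reading comes with each control period).
- eyes.camera(name): name is "side" or "top" or "wrist"; returns (picture, depth): 480x640x3 uint8, red, green, blue; 480x640 float32, mm along the optical axis (not along the pixel's ray), 0 where there is no reading.
- eyes.camera_model(name): a dict with "camera_matrix" (3x3 intrinsics, pixels), "rvec" (rotation vector, rad) and "tvec" (3), from world to camera coordinates, as OpenCV has them; the wrist camera has in their place "hand_eye" (4x4, takes a point from camera to tool coordinates, whose origin is the TCP and whose axes are the flange's). Camera axes: x right, y down, z forward; pixel columns grow to the right and rows downward; lengths in mm; the calibration is good to about 2 mm. A picture is of the moment at which its call begins: read the wrist's pose just before it. camera_model takes no time and is no camera call.
- r.job_done(): hands the job in; it is judged then, once.
The state is a dict: "time": time; "qpos": joint angles; "qvel": joint speeds; "joint_efforts": joint torques, N m; "tool_pos": TCP position; "orientation": TCP orientation; "force": force on the tool from outside, world axes, zero at the start; "moment": the same for the moment, N m; "finger_gap": finger opening in mm; "finger_force": force on a finger pad.
Only numpy, scipy, OpenCV 4.12 (cv2) and the standard library are available. Lean on these libraries where they do the work, as an engineer would, in place of code of your own. Each camera call takes 0.05 s, during which the arm holds its last target. There are 200 camera calls.

## Task

The tool chest's lid strut is being replaced: press the chest's spring latch pedal right down to its stop so that the lid pops free, and let the pedal spring back up. Then lift the lid by its bar handle until it stands at the same angle as the setting arm of the gauge beside the chest, and finish holding it still there with the gripper (it falls if let go). Do not move the setting arm or disturb the spray can, bolt jar and wrench.

Things in the scene. Friction and masses are not known exactly. Their poses are not given: they have to be found in the camera images.
- chest: Blue steel tool chest fixed to the bench, 180 mm deep (x), 320 mm wide (y), 118 mm high with the lid shut. Origin: centre of its underside; x points from its front (pedal and handle, facing the robot) to its back, y to the left, z up. A spring pin inside pushes up under the lid: unlatched, the lid pops up by itself to 0.1 to 0.25 rad and rests there.
- hinge (a point): Middle of the lid's hinge line, which runs along the chest's y on the far rim: 90 mm behind the chest's centre (+x) and 116 mm above the bench.
- pedal_pad (a point): Press point on the rubber-topped latch pedal, a steel plate 50 mm wide (y), 80 mm long, sloping up from the chest's front towards the robot. The point is 95 mm right (-y) of the chest's middle and 60 mm from the pedal's shaft (parallel to chest y, 100 mm in front of the chest's centre, 48 mm above the bench): 71 mm above the bench when up, 54 mm at the stop. Moves with the pedal.
- pedal (a joint): Latch pedal angle, rad: 0 up (the spring returns it there), 0.30 at its stop, where the plate is level. Pressing at the pad takes about 3 N at first and 6 N at the stop. Its hook, an upright steel finger 30 mm right of the chest's middle, then leaves the lid's front lip.
- lid (a joint): Lid angle, rad: 0 shut (latched at the start), growing as its front edge rises; stops at 1.5. The lid weighs about 0.45 kg and swings freely: it needs about 2 to 3 N at the handle.
- handle (a point): Centre of the lid's bar handle: round horizontal steel bar 12 mm thick, 78 mm clear between its two posts, parallel to the hinge line; it can turn between gripper fingers. In the lid's frame: 205 mm from the hinge line towards the front edge (20 mm beyond it), 40 mm out from the lid, 55 mm left (+y) of the chest's middle. Shut, 156 mm above the bench. Moves with the lid.
- lid_edge (a point): Left front corner of the lid (a 185 by 324 mm blue steel sheet, 6 mm thick), 185 mm from the hinge line. Its axes turn with the lid, x along the sheet, away from the front edge.
- setting_arm (a joint): Angle, rad, of the gauge's setting arm, measured exactly as the lid's: the lid is at the wanted angle when lid equals it. Between 0.5 and 1.0; it stays where it was set.
- setting_tip (a point): Centre of the round end (26 mm disc) of the setting arm, a flat steel bar 16 mm high and 4 mm thick that turns on the lid's hinge line, 175 mm left of the chest's middle, beside a quadrant scale; the tip is 200 mm from the hinge line. Its axes turn with the arm, x along the bar, towards the hinge.
- spray_can: Bystander: aluminium spray can, 56 mm across, 140 mm high, standing to the right of the chest. Origin: centre of its underside.
- bolt_jar: Bystander: jar with a steel cap, 70 mm across, 85 mm high, standing to the left of the chest. Origin: centre of its underside.
- wrench: Bystander: steel wrench lying to the left, nearer to the robot than the chest. Origin: middle of its underside.

How it is judged:
By the outcome, as a careful person would: the job done as asked, in the order asked, and still so for the second after the job is handed in, while the arm keeps its last pose, push and grip.
It also fails if it takes over 42 s, if anything falls off the work surface, if the arm or the gripper's body presses on something with over 40 N, if the wrist force passes 120 N, or if a joint passes its speed limit or range.

## Working session

There is one attempt and no reset: what is moved stays moved. The work goes in short steps, Python scripts to look and compute and a tool call to move; the robot and the scene stay as the last step left them, time stands still between calls to the robot, and variables do not carry over. Pictures are saved under pics/ and viewed, at most 10 in all, crops included, and the job is handed in when it is done.

Besides the shell and the picture viewer there is one more tool, called after "Call:" in YAML: its name, and indented under it one key for each argument. carry_out: Moves the arm, as the interface text tells. Its arguments: {"type":"object","properties":{"targets":{"type":"array"},"grip_force":{"type":"number"}},"required":["targets"]}

```bash
mkdir -p pics; cat > h.py <<'E'
import numpy as np, cv2
from scipy.spatial.transform import Rotation as R
from workcell import r, eyes
def cam(n):
    s=r.get_state(); p,d=eyes.camera(n); m=eyes.camera_model(n); K=np.array(m["camera_matrix"],float)
    if n=="wrist":
        H=np.array(m["hand_eye"]); q=s["orientation"]; T=np.eye(4); T[:3,:3]=R.from_quat([q[1],q[2],q[3],q[0]]).as_matrix(); T[:3,3]=s["tool_pos"]; C=T@H
    else:
        M=np.eye(4); M[:3,:3]=cv2.Rodrigues(np.array(m["rvec"],float))[0]; M[:3,3]=np.ravel(m["tvec"]); C=np.linalg.inv(M)
    return p,d,K,C
def cloud(d,K,C):
    v,u=np.mgrid[:480,:640]; P=np.stack([(u-K[0,2])/K[0,0]*d,(v-K[1,2])/K[1,1]*d,d],-1)
    W=P@C[:3,:3].T+C[:3,3]; W[d<=0]=np.nan; return W
E
python3 - <<'E'
from h import *
for n in("side","top"):
    p,d,K,C=cam(n); np.savez("pics/"+n+".npz",p=p,d=d,K=K,C=C)
    cv2.imwrite(f"pics/{n}0.png",p[...,::-1]); print(n,C.round(2).tolist(),K[0,0])
s=r.get_state(); print(s["time"],s["orientation"],s["force"],s["finger_gap"])
E
```

```text
side [[0.92, -0.29, 0.26, 329.56], [-0.39, -0.65, 0.65, -637.63], [-0.02, -0.7, -0.71, 842.93], [0.0, 0.0, 0.0, 1.0]] 528.8304414685566
top [[0.0, -0.98, 0.21, 374.44], [-1.0, -0.0, 0.0, 46.85], [-0.0, -0.21, -0.98, 1284.16], [0.0, 0.0, 0.0, 1.0]] 564.8141725880938
0.1 [-6.94851888e-04  9.85347294e-01  1.70558497e-01 -1.62828687e-04] [-0.25658196 -0.4598449  -0.751788  ] 85.12057449281833
```

View pics/side0.png

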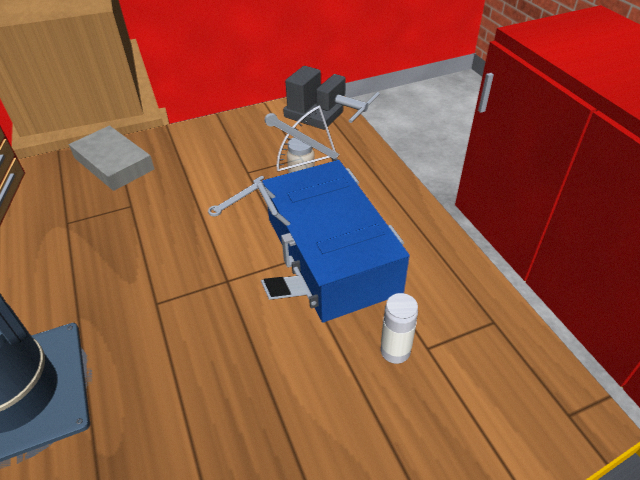

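View pics/top0.png

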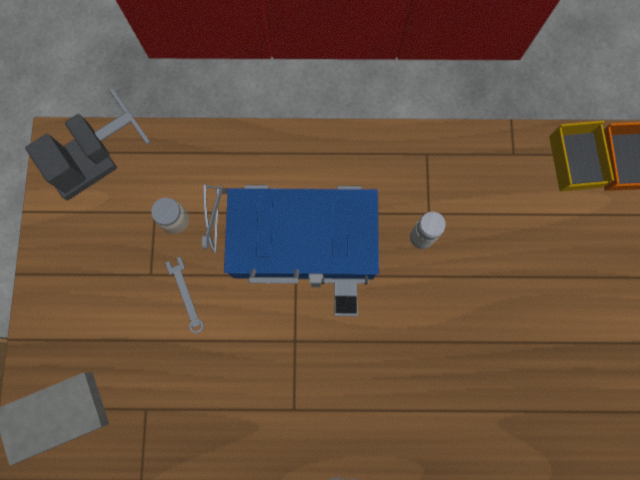

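The side view shows the chest at centre, its pedal at (285,287), the handle at about (272,200), and the setting arm from its tip (271,120) to (338,157). The top view shows the lid spanning (228–378, 190–277), the pedal at (346,300), the handle bar at (273,280), and the arm tip at (207,241).

```bash
cat >> h.py <<'E'
def load(n):
    z=np.load(f"pics/{n}.npz"); return z["p"],z["d"],z["K"],z["C"]
E
python3 - <<'E'
from h import *
p,d,K,C=load("top"); W=cloud(d,K,C)
hsv=cv2.cvtColor(p,cv2.COLOR_RGB2HSV)
blue=cv2.inRange(hsv,(100,120,60),(125,255,255))>0
print("blue z",np.nanpercentile(W[blue][:,2],[5,50,95]))
top=blue&(abs(W[...,2]-118)<14)
# rays onto z=119
def onz(uv,z):
    uv=np.asarray(uv,float); r_=np.c_[(uv[:,0]-K[0,2])/K[0,0],(uv[:,1]-K[1,2])/K[1,1],np.ones(len(uv))]@C[:3,:3].T
    return C[:3,3]+r_*((z-C[2,3])/r_[:,2])[:,None]
v,u=np.nonzero(top); X=onz(np.c_[u,v],119)[:,:2].astype(np.float32)
rect=cv2.minAreaRect(X); print("lid rect",rect, cv2.boxPoints(rect).round(1).tolist(), "median z",np.nanmedian(W[top][:,2]))
for n in("top","side"):
    p,d,K,C=load(n); W=cloud(d,K,C)
    m=(W[...,0]>480)&(W[...,0]<860)&(W[...,1]>150)&(W[...,1]<400)&(W[...,2]>120)
    v,u=np.nonzero(m); Q=W[m]
    if len(Q): 
        print(n,len(Q),Q.min(0),Q.max(0))
    np.savetxt(f"pics/{n}_q.txt",np.c_[u,v,Q],fmt="%.0f")
    for nm,(a,b) in {"top":dict(tip=(207,241),hand=(273,280),pad=(346,303)),"side":dict(tip=(271,120),armmid=(300,138),pad=(277,287),handle=(272,200))}[n].items(): print(nm,W[b,a].round(0))
E
```

```text
blue z [114.00488715 118.86585306 123.21077618]
lid rect ((640.6605834960938, 86.0780258178711), (321.6517333984375, 182.31167602539062), 89.80921936035156) [[549.0, -74.4000015258789], [731.2999877929688, -75.0999984741211], [732.4000244140625, 246.60000610351562], [550.0, 247.1999969482422]] median z 118.96510994389928
top 2162 [524.13204666 150.02339786 120.0002207 ] [739.2156249  271.76091621 269.79012905]
tip [588. 257. 257.]
hand [528. 141. 164.]
pad [492.  -9.  72.]
side 1481 [521.78379406 150.04907764 120.00053509] [739.0895418  273.06925392 266.20838453]
tip [586. 257. 253.]
armmid [647. 260. 190.]
pad [488. -14.  73.]
handle [549. 180. 113.]
```

Call:
carry_out:
  targets:
    - {"hand": 1,"dx": 0,"dy": 0,"dz": 0,"turn": -0.1754}
    - {"hand": 1,"dx": 0,"dy": 0,"dz": 0,"turn": -0.1754}
    - {"hand": 1,"dx": 0,"dy": 0,"dz": 0,"turn": -0.1754}
    - {"hand": 1,"dx": 0,"dy": 0,"dz": 0,"turn": -0.1754}
    - {"hand": 1,"dx": 0,"dy": 0,"dz": 0,"turn": -0.1754}
    - {"hand": 1,"dx": 0,"dy": 0,"dz": 0,"turn": -0.1754}
    - {"hand": 1,"dx": 0,"dy": 0,"dz": 0,"turn": -0.1754}
    - {"hand": 1,"dx": 0.04,"dy": 0.02,"dz": 0,"turn": 0}
    - {"hand": 1,"dx": 0.04,"dy": 0.02,"dz": 0,"turn": 0}
    - {"hand": 1,"dx": 0.04,"dy": 0.02,"dz": 0,"turn": 0}

```text
time: 1.35
tool_pos: [287.2, -514.3, 244.9]
orientation: [-0.0, 0.707, 0.707, 0.0]
force: [0.8, 0.1, 0.2]
finger_gap: -0.0
finger_force: 0.0
```

```bash
python3 - <<'E'
from h import *
p,d,K,C=load("side"); W=cloud(d,K,C)
v,u=np.mgrid[:480,:640]; rd=np.stack([(u-K[0,2])/K[0,0],(v-K[1,2])/K[1,1],np.ones(u.shape)],-1)@C[:3,:3].T
for hx,hy in ((733.2,86.1+175),):
    Pl=C[:3,3]+rd*((hy-2-C[1,3])/rd[...,1])[...,None]
    m=(abs(W[...,1]-hy)<9)&(W[...,2]>120)
    X=Pl[m][:,[0,2]]-[hx,116]; X[:,0]*=-1
    rr=np.hypot(*X.T); th=np.arctan2(X[:,1],X[:,0])
    for a in range(20,220,20):
        k=(rr>a)&(rr<a+20)
        if k.any(): print(a,k.sum(),np.percentile(th[k],[2,25,50,75,98]).round(3), (np.median(W[m][k][:,1])-hy).round(1))
# bar top view y extents: arm points
pt,dt,Kt,Ct=load("top"); Wt=cloud(dt,Kt,Ct); c=(Wt[...,2]>130)&(Wt[...,1]>245)&(Wt[...,1]<300)&(Wt[...,0]>540)&(Wt[...,0]<760)
Q=Wt[c]; t=np.arctan2(Q[:,2]-116,733.2-Q[:,0]); rr=np.hypot(Q[:,2]-116,733.2-Q[:,0])
for a in range(20,220,20):
    k=(rr>a)&(rr<a+20)&(abs(Q[:,1]-261)<5); print("top",a,k.sum(),np.percentile(t[k],[5,50,95]).round(3) if k.any() else"")
q=p[90:190,230:370]; cv2.imwrite("pics/crop.png",cv2.resize(q,None,fx=5,fy=5,interpolation=2)[...,::-1])
E
```

```text
20 67 [0.468 0.682 0.858 1.075 1.323] -1.4
40 66 [0.59  0.694 0.808 0.912 1.31 ] -1.4
60 69 [0.646 0.715 0.792 0.876 1.307] -1.8
80 70 [0.666 0.717 0.777 0.834 1.301] -1.5
100 73 [0.686 0.731 0.773 0.825 1.299] -1.3
120 113 [0.151 0.699 0.761 0.822 1.3  ] 0.3
140 229 [0.132 0.537 0.751 0.964 1.285] 5.3
160 64 [0.707 0.728 0.753 0.775 0.798] -2.1
180 84 [0.687 0.723 0.749 0.777 0.807] -3.1
200 72 [0.694 0.73  0.756 0.783 0.813] -2.7
top 20 17 [0.681 1.051 1.214]
top 40 23 [0.678 0.851 0.98 ]
top 60 21 [0.723 0.879 0.926]
top 80 25 [0.713 0.821 0.889]
top 100 23 [0.72  0.824 0.853]
top 120 26 [0.731 0.801 0.836]
top 140 31 [0.731 0.802 0.827]
top 160 26 [0.729 0.795 0.809]
top 180 28 [0.715 0.801 0.825]
top 200 66 [0.727 0.783 0.822]
```

View pics/crop.png

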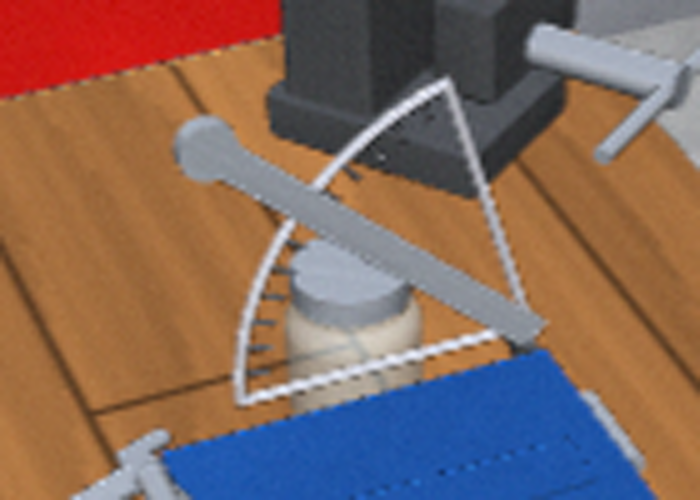

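The crop shows the bar running from its disc (205,148) to the hinge (530,330). Its lower edge gives an angle of about 0.755 along the whole length, so the target is about 0.75. Next I move over the pedal.

Call:
carry_out:
  targets:
    - {"hand": 1,"dx": 0.0505,"dy": 0.02,"dz": 0,"turn": 0}
    - {"hand": 1,"dx": 0.0505,"dy": 0.02,"dz": 0,"turn": 0}
    - {"hand": 1,"dx": 0.0505,"dy": 0.02,"dz": 0,"turn": 0}
    - {"hand": 1,"dx": 0.0505,"dy": 0.02,"dz": 0,"turn": 0}
    - {"hand": 1,"dx": 0.0505,"dy": 0.02,"dz": 0,"turn": 0}
    - {"hand": 1,"dx": 0.0505,"dy": 0.02,"dz": 0,"turn": 0}
    - {"hand": 1,"dx": 0.0505,"dy": 0.02,"dz": 0,"turn": 0}
    - {"hand": 1,"dx": 0.0505,"dy": 0.02,"dz": 0,"turn": 0}
    - {"hand": 1,"dx": 0.0505,"dy": 0.02,"dz": 0,"turn": 0}
    - {"hand": 1,"dx": 0.0505,"dy": 0.02,"dz": 0,"turn": 0}

```text
time: 2.6
tool_pos: [487.3, -9.3, 245.2]
orientation: [0.0, 0.707, 0.707, -0.0]
force: [1.6, -0.5, -0.0]
finger_gap: -0.2
finger_force: 0.0
```

Call:
carry_out:
  targets:
    - {"hand": 1,"dx": 0,"dy": 0,"dz": 0.05,"turn": 0}
    - {"hand": 1,"dx": 0,"dy": 0,"dz": 0.05,"turn": 0}
    - {"hand": 1,"dx": 0,"dy": 0,"dz": 0.04,"turn": 0}
    - {"hand": 1,"dx": 0,"dy": 0,"dz": 0,"turn": 0}

```text
time: 3.1
tool_pos: [485.1, -10.8, 103.2]
orientation: [-0.002, 0.707, 0.707, -0.002]
force: [-0.1, -1.2, -0.2]
finger_gap: -0.4
finger_force: 0.0
```

Call:
carry_out:
  targets:
    - {"hand": 1,"dx": 0,"dy": 0,"dz": 0.01,"turn": 0}
    - {"hand": 1,"dx": 0,"dy": 0,"dz": 0.01,"turn": 0}
    - {"hand": 1,"dx": 0,"dy": 0,"dz": 0.006,"turn": 0}
    - {"hand": 1,"dx": 0,"dy": 0,"dz": 0.003,"turn": 0}
    - {"hand": 1,"dx": 0,"dy": 0,"dz": 0,"turn": 0}

```text
time: 3.72
tool_pos: [486.9, -10.9, 76.4]
orientation: [0.0, 0.707, 0.707, -0.0]
force: [-2.6, 0.1, 4.3]
finger_gap: -0.2
finger_force: 1.9
```

Call:
carry_out:
  targets:
    - {"hand": 1,"dx": 0,"dy": 0,"dz": 0.004,"turn": 0}
    - {"hand": 1,"dx": 0,"dy": 0,"dz": 0.003,"turn": 0}
    - {"hand": 1,"dx": 0,"dy": 0,"dz": 0.002,"turn": 0}
    - {"hand": 1,"dx": 0,"dy": 0,"dz": 0,"turn": 0}

```text
time: 4.22
tool_pos: [486.6, -10.9, 67.6]
orientation: [-0.0, 0.707, 0.707, -0.0]
force: [-3.7, 0.1, 9.7]
finger_gap: -0.2
finger_force: 5.3
```

Call:
carry_out:
  targets:
    - {"hand": 1,"dx": 0,"dy": 0,"dz": 0.001,"turn": 0}
    - {"hand": 1,"dx": 0,"dy": 0,"dz": 0.001,"turn": 0}
    - {"hand": 1,"dx": 0,"dy": 0,"dz": 0,"turn": 0}

```text
time: 4.6
tool_pos: [486.6, -10.8, 66.8]
orientation: [0.001, 0.707, 0.707, -0.0]
force: [-10.4, -0.2, 32.6]
finger_gap: -0.1
finger_force: 15.9
```

```bash
python3 - <<'E'
from h import *
p,d,K,C=cam("top"); W=cloud(d,K,C)
hsv=cv2.cvtColor(p,cv2.COLOR_RGB2HSV); b=cv2.inRange(hsv,(100,120,60),(125,255,255))>0
for x in(560,600,650,700):
    k=b&(abs(W[...,0]-x)<8)&(abs(W[...,1]-100)<100); print(x,np.nanmedian(W[k][:,2]) if k.any() else None)
s=r.get_state(); print(s["force"],s["tool_pos"])
E
```

```text
560 144.7417590879145
600 139.79296611885366
650 132.2993143914764
700 124.55671077004172
[-1.02064531e+01  2.20757809e-02  3.11582173e+01] [486.59259529 -10.91165877  66.75929331]
```

The pedal is on its stop (the force jumped to 32 N) and the lid has popped to about 0.145 rad. Now I release the pedal and go above the handle.

Call:
carry_out:
  targets:
    - {"hand": 1,"dx": 0,"dy": 0,"dz": -0.01,"turn": 0}
    - {"hand": 1,"dx": 0,"dy": 0,"dz": -0.02,"turn": 0}
    - {"hand": 1,"dx": 0,"dy": 0,"dz": -0.04,"turn": 0}
    - {"hand": 1,"dx": 0,"dy": 0,"dz": -0.05,"turn": 0}
    - {"hand": 0,"dx": 0,"dy": 0,"dz": -0.05,"turn": 0}
    - {"hand": -1,"dx": 0.04,"dy": 0.01,"dz": -0.03,"turn": 0}
    - {"hand": -1,"dx": 0.04,"dy": 0.015,"dz": 0,"turn": 0}
    - {"hand": -1,"dx": 0.04,"dy": 0.015,"dz": 0,"turn": 0}
    - {"hand": -1,"dx": 0.032,"dy": 0.01,"dz": 0,"turn": 0}
    - {"hand": -1,"dx": 0,"dy": 0,"dz": 0,"turn": 0}

```text
time: 5.9
tool_pos: [537.4, 144.4, 265.1]
orientation: [-0.001, 0.706, 0.709, 0.001]
force: [0.3, -0.3, -0.7]
finger_gap: 85.6
finger_force: 0.0
```

```bash
python3 - <<'E'
from h import *
s=r.get_state(); print(s["tool_pos"],s["finger_gap"])
for n in("side","wrist"):
    p,d,K,C=cam(n); W=cloud(d,K,C); np.savez(f"pics/{n}1.npz",p=p,d=d,K=K,C=C); cv2.imwrite(f"pics/{n}1.png",p[...,::-1])
    k=(abs(W[...,0]-536)<16)&(abs(W[...,1]-141)<35)&(W[...,2]>165)&(W[...,2]<205); Q=W[k]
    if len(Q): print(n,len(Q),np.percentile(Q,[5,50,95],axis=0).round(1).tolist())
    hsv=cv2.cvtColor(p,cv2.COLOR_RGB2HSV); b=cv2.inRange(hsv,(100,120,60),(125,255,255))>0
    for x in(560,580,600,650,700):
        k=b&(abs(W[...,0]-x)<8)&(abs(W[...,1]-90)<130)&(W[...,2]>100); print(x,np.nanmedian(W[k][:,2]).round(1) if k.any() else None)
    k=(abs(W[...,0]-487)<8)&(abs(W[...,1]+9)<15); print("pad",np.nanmedian(W[k],axis=0))
E
```

```text
[537.36323318 144.38629549 265.14474653] 85.57483072132685
side 148 [[531.0, 108.5, 186.7], [535.1, 139.4, 190.8], [540.8, 171.7, 193.5]]
560 143.1
580 141.0
600 138.3
650 130.8
700 123.0
pad [487.09926568  -9.41157198   3.33333801]
wrist 2401 [[530.8, 110.1, 189.0], [536.1, 143.6, 192.4], [541.5, 173.0, 193.9]]
560 145.2
580 142.2
600 139.4
650 131.7
700 123.8
pad [486.98623917  -7.45273302  70.42620094]
```

View pics/wrist1.png

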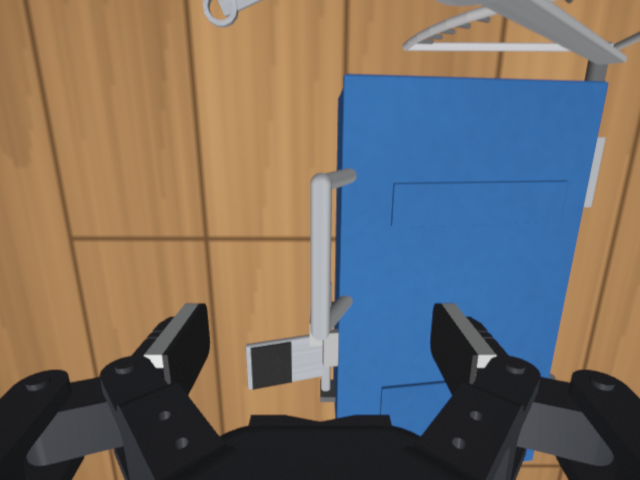

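The wrist view shows the bar at column 320, rows 180–335, between the open fingers. The pedal is back up (70 mm) and the bar centre is at about (536,141,187). I lower and grip.

Call:
carry_out:
  targets:
    - {"hand": -1,"dx": 0,"dy": 0,"dz": 0.03,"turn": 0}
    - {"hand": -1,"dx": 0,"dy": 0,"dz": 0.03,"turn": 0}
    - {"hand": -1,"dx": 0,"dy": 0,"dz": 0.015,"turn": 0}
    - {"hand": -1,"dx": 0,"dy": 0,"dz": 0.008,"turn": 0}
    - {"hand": -1,"dx": 0,"dy": 0,"dz": 0,"turn": 0}
    - {"hand": 0.5,"dx": 0,"dy": 0,"dz": 0,"turn": 0}
    - {"hand": 1,"dx": 0,"dy": 0,"dz": 0,"turn": 0}
    - {"hand": 1,"dx": 0,"dy": 0,"dz": 0,"turn": 0}
    - {"hand": 1,"dx": 0,"dy": 0,"dz": 0,"turn": 0}
    - {"hand": 1,"dx": 0,"dy": 0,"dz": 0,"turn": 0}
  grip_force: 35

```text
time: 7.25
tool_pos: [537.5, 141.3, 182.4]
orientation: [0.0, 0.707, 0.707, 0.0]
force: [3.1, 0.5, -1.2]
finger_gap: 10.8
finger_force: 34.0
```

Call:
carry_out:
  targets:
    - {"hand": 1,"dx": 0,"dy": 0.005,"dz": -0.0127,"turn": 0}
    - {"hand": 1,"dx": 0,"dy": 0.006,"dz": -0.0124,"turn": 0}
    - {"hand": 1,"dx": 0,"dy": 0.007,"dz": -0.012,"turn": 0}
    - {"hand": 1,"dx": 0,"dy": 0.0076,"dz": -0.0115,"turn": 0}
    - {"hand": 1,"dx": 0,"dy": 0.0082,"dz": -0.011,"turn": 0}
    - {"hand": 1,"dx": 0,"dy": 0.009,"dz": -0.0104,"turn": 0}
    - {"hand": 1,"dx": 0,"dy": 0.0097,"dz": -0.0098,"turn": 0}
    - {"hand": 1,"dx": 0,"dy": 0.0103,"dz": -0.0092,"turn": 0}
    - {"hand": 1,"dx": 0,"dy": 0.0109,"dz": -0.0084,"turn": 0}
    - {"hand": 1,"dx": 0,"dy": 0,"dz": 0,"turn": 0}

```text
time: 8.5
tool_pos: [609.6, 141.2, 282.1]
orientation: [-0.0, 0.707, 0.707, -0.001]
force: [-14.3, -2.7, 14.4]
finger_gap: 10.5
finger_force: 35.4
```

```bash
cat > fin.py <<'E'
from h import *
import sys
s=r.get_state(); print(s["time"],np.round(s["tool_pos"],1),np.round(s["force"],1),s["finger_gap"])
b=np.array(s["tool_pos"])+[0,0,5]; print("lid from tcp",np.arctan2(b[2]-116,733.2-b[0])-np.arctan2(40,205),"R",np.hypot(b[2]-116,733.2-b[0]))
def ransac(Q):  # plane/line slope of z on x,y with trimming
    k=np.ones(len(Q),bool)
    for _ in range(8):
        c=np.linalg.lstsq(np.c_[Q[k][:,:2],np.ones(k.sum())],Q[k][:,2],rcond=None)[0]; e=Q[:,2]-np.c_[Q[:,:2],np.ones(len(Q))]@c; k=abs(e)<3
    return c,k.sum()
for n in("side","top"):
    p,d,K,C=cam(n); W=cloud(d,K,C); cv2.imwrite(f"pics/{n}{sys.argv[1]}.png",p[...,::-1]); np.savez(f"pics/{n}{sys.argv[1]}.npz",p=p,d=d,K=K,C=C)
    hsv=cv2.cvtColor(p,cv2.COLOR_RGB2HSV); m=(cv2.inRange(hsv,(100,120,40),(125,255,255))>0)&(W[...,2]>130)&(W[...,0]>585)&(W[...,0]<725)&(W[...,1]>-70)&(W[...,1]<242)
    m=cv2.erode(m.astype(np.uint8),np.ones((3,3)))>0
    Q=W[m]; c,N=ransac(Q); print(n,"lid plane",np.arctan(-c[0]).round(4),c.round(4),N,"surface at hinge",c@[733.2,86,1])
    # lower edge of arm and, by the same plane-ray cast, left lid corner edge
E
python3 fin.py 2
```

```text
8.5 [609.6 141.2 282.1] [-14.3  -2.7  14.4] 10.542398378966132
lid from tcp 0.7524722957110194 R 211.08775126903873
side lid plane 0.7363 [-9.062000e-01  1.600000e-03  7.827914e+02] 2606 surface at hinge 118.47174561422582
top lid plane 0.7311 [-8.968000e-01  1.900000e-03  7.791463e+02] 1871 surface at hinge 121.74785763816737
```

View pics/side2.png

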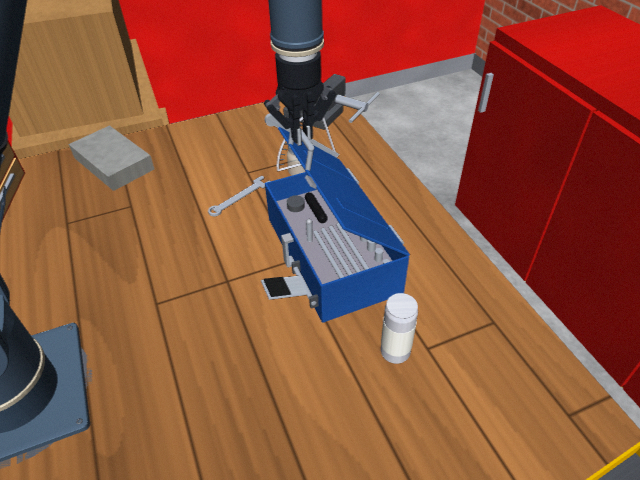

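The side view shows the lid raised almost parallel to the setting arm, the can and wrench unmoved and the pedal up. To compare lid and arm fairly, I measure the arm's slope in the same cameras.

```bash
cat > arm.py <<'E'
from h import *
for n in("side","top"):
    p,d,K,C=load(n); W=cloud(d,K,C); a0=.75; hx,hy=733.2,261.1
    u_=np.array([-np.cos(a0),np.sin(a0)]); n_=np.array([np.sin(a0),np.cos(a0)])
    m=(abs(W[...,1]-hy+1)<7)&(W[...,2]>125)
    rel=W[...,[0,2]]-[hx,116]; rr=rel@u_; off=rel@n_; m&=(rr>25)&(rr<185)&(abs(off)<14)
    R_,O=rr[m],off[m]; k=np.ones(len(R_),bool)
    for _ in range(6):
        c=np.polyfit(R_[k],O[k],1); k=abs(O-np.polyval(c,R_))<11
    print(n,"depth centre line",(a0+np.arctan(c[0])).round(4),c[1].round(1),k.sum())
    if n=="side":
        v,u=np.mgrid[:480,:640]; rd=np.stack([(u-K[0,2])/K[0,0],(v-K[1,2])/K[1,1],np.ones(u.shape)],-1)@C[:3,:3].T
        Pl=C[:3,3]+rd*((hy-2-C[1,3])/rd[...,1])[...,None]; rel=Pl[...,[0,2]]-[hx,116]; R2=(rel@u_)[m]; O2=(rel@n_)[m]
        # edges per image column
        cols=np.nonzero(m)[1]; 
        for nm,f in(("upper",np.argmax),("lower",np.argmin)):
            E=np.array([(R2[cols==q][f(O2[cols==q])],O2[cols==q][f(O2[cols==q])]) for q in np.unique(cols)])
            k=np.ones(len(E),bool)
            for _ in range(6):
                c=np.polyfit(E[k,0],E[k,1],1); k=abs(E[:,1]-np.polyval(c,E[:,0]))<1.8
            print(nm,(a0+np.arctan(c[0])).round(4),"offset",c[1].round(1),k.sum(),len(E))
    t=(np.hypot(W[...,0]-587,W[...,2]-255)<20)&(abs(W[...,1]-hy+1)<8); print(n,"tip",np.nanmean(W[t],axis=0).round(1))
E
python3 arm.py
```

```text
side depth centre line 0.7491 0.4 455
upper 0.7494 offset 7.6 51 58
lower 0.7466 offset -6.6 54 58
side tip [587.6 258.4 252.5]
top depth centre line 0.7519 5.5 187
top tip [588.3 260.2 259.8]
```

Call:
carry_out:
  targets:
    - {"hand": 1,"dx": 0,"dy": 0.0006,"dz": -0.0017,"turn": 0}
    - {"hand": 1,"dx": 0,"dy": 0.0006,"dz": -0.0017,"turn": 0}
    - {"hand": 1,"dx": 0,"dy": 0,"dz": 0,"turn": 0}
    - {"hand": 1,"dx": 0,"dy": 0,"dz": 0,"turn": 0}

```text
time: 9.1
tool_pos: [611.6, 141.1, 283.9]
orientation: [-0.0, 0.707, 0.707, -0.0]
force: [-6.6, -1.4, 6.5]
finger_gap: 10.5
finger_force: 34.6
```

```bash
python3 fin.py 3; python3 - <<'E'
from h import *
for n in("side","top"):
    p,d,K,C=load(n); W=cloud(d,K,C); hsv=cv2.cvtColor(p,cv2.COLOR_RGB2HSV)
    m=(cv2.inRange(hsv,(100,120,40),(125,255,255))>0)&(abs(W[...,2]-119)<12)&(W[...,0]>560)&(W[...,0]<722)&(W[...,1]>-65)&(W[...,1]<237)
    Q=W[m]; c=np.linalg.lstsq(np.c_[Q[:,:2],np.ones(len(Q))],Q[:,2],rcond=None)[0]; print("shut",n,-c[0].round(4),c[1].round(4),c@[733.2,86,1],len(Q))
E
```

```text
9.1 [611.6 141.1 283.9] [-6.6 -1.4  6.5] 10.523620832068522
lid from tcp 0.7649314588431106 R 211.36234842647096
side lid plane 0.7481 [-9.28100e-01  1.70000e-03  7.98909e+02] 2484 surface at hinge 118.5659029046351
top lid plane 0.7446 [-9.216000e-01  3.600000e-03  7.974694e+02] 1872 surface at hinge 122.05811208255875
shut side 0.001 -0.0011 117.91890740727503 8206
shut top 0.0 -0.0001 119.15931034045967 10598
```

Call:
carry_out:
  targets:
    - {"hand": 1,"dx": 0,"dy": 0.0005,"dz": -0.0004,"turn": 0}
    - {"hand": 1,"dx": 0,"dy": 0,"dz": 0,"turn": 0}
    - {"hand": 1,"dx": 0,"dy": 0,"dz": 0,"turn": 0}
    - {"hand": 1,"dx": 0,"dy": 0,"dz": 0,"turn": 0}
    - {"hand": 1,"dx": 0,"dy": 0,"dz": 0,"turn": 0}
    - {"hand": 1,"dx": 0,"dy": 0,"dz": 0,"turn": 0}

```text
time: 9.95
tool_pos: [612.0, 141.2, 284.2]
orientation: [-0.0, 0.707, 0.707, -0.0]
force: [-7.0, -0.3, 5.0]
finger_gap: 10.4
finger_force: 34.5
```

```bash
python3 fin.py 4; python3 - <<'E'
from h import *
W=cloud(*load("top4")[1:]); 
for n in("top","top4"):
    W=cloud(*load(n)[1:]); t=(np.hypot(W[...,0]-587,W[...,2]-255)<20)&(abs(W[...,1]-260)<8); print(n,"tip",t.sum(),np.nanmean(W[t],axis=0).round(1))
E
```

```text
9.95 [612.  141.2 284.2] [-7.  -0.3  5. ] 10.350728761804978
lid from tcp 0.7676069001300468 R 211.4151586474827
side lid plane 0.751 [-9.334000e-01  1.400000e-03  8.027519e+02] 2451 surface at hinge 118.50304109985996
top lid plane 0.7492 [-9.301000e-01  3.400000e-03  8.033822e+02] 1798 surface at hinge 121.72869374048923
top tip 92 [588.3 260.2 259.8]
top4 tip 91 [588.4 260.2 259.4]
```

View pics/top4.png

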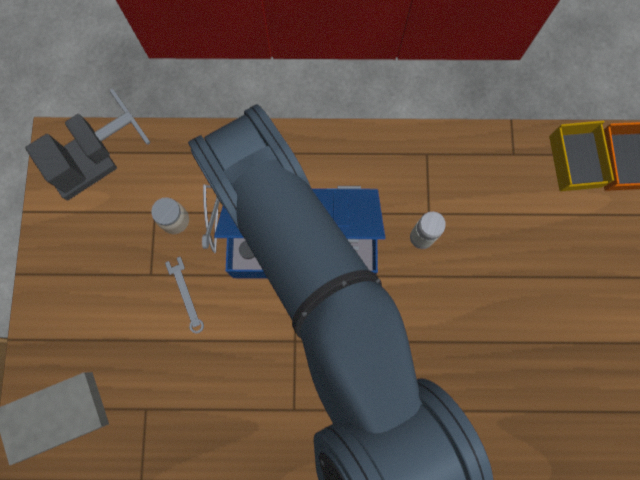

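The top view shows the can (428,230), jar (170,215), wrench (185,295) and arm tip (207,241) all where they started. The lid reads 0.750 against the arm's 0.749, so I hand in.

```bash
python3 -c "
from workcell import r
print(r.job_done())"
```

```text
the job is handed in; nothing more can be done
None
```

I pressed the pedal to its stop and it sprang back up; the lid popped free and is now held still in the gripper at about 0.750 rad, against about 0.749 rad measured for the setting arm; the job is handed in, with no verdict returned.

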